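Fit the cell in the blade inspection lamp

ROBOT

A 6-joint arm with a two-finger parallel gripper is mounted at the origin on the work surface. World frame = base frame: x ahead of the robot, y to its left, z up, the work surface at z = 0. Lengths are in mm, angles in rad, forces in N, time in s.
With the tool pointing down it reaches from about 275 to 750 mm from the base axis. Payload 10.2 kg.
Tool frame: the origin (TCP) lies at the very end of the fingers, on their centre line; the grasp point (between the pads) lies 19 mm behind it; z points along the fingers, y is the direction in which the jaws open and shut (so a half turn about z gives the same grasp; the last joint's range is limited). The gripper opens to 85 mm and grips with 20 to 120 N. Pads are 22 mm wide; open, the fingers measure 114 mm over their backs; the gripper's body (76 mm by 85 mm) begins 54 mm behind the grasp point. The pads swing forward as they close: fully open they stand 13 mm farther back than shut.
Start: joints at [-1.489, 0.313, 1.498, -0, 1.331, -0.223], TCP at [157.541, -500.811, 231.294] pointing down, gripper open.
Joint ranges: [-2.94, 2.94], [-0.97, 2.17], [0.19, 2.56], [-1.23, 4.37], [0.02, 3.11], [-2.88, 2.88]. Speed limits (rad/s): [2.39, 2.39, 3.01, 3.14, 3.14, 3.14].

INTERFACE

Orientations are given as a unit quaternion [w, x, y, z].
In Python, from rig import * gives the robot as it stands. The module is installed in compiled form; this text tells all that it offers.
- The arm moves only by the shell command python3 -m crank 'ROWS' [FORCE]. ROWS is a JSON object of lists of equal length, an entry for each row: "dp": the shift along the world's x, y, z in cm, a list of three; "delta_rot": the turn, a rotation vector about the world's x, y, z in degrees, a list of three; "claw": the closure in counts, from 0 (fully open) to 255 (shut). A call has 1 to 10 rows; each row shifts and turns the commanded pose from where the row before left it; what a row does not reach is not made up. A row lasts 1/10 s, in which the tool goes at most 50 mm and 8.59 degrees, less where a joint would pass 70% of its speed; a pose out of reach is approached as far as the arm can. A call is refused whole if a number of a shift passes 5 or a number of a turn 8.59, either way. A call with a gripper value outside its range is refused whole. The fingers move at their own pace and stop on an object; FORCE is the grip in N (left out, the last holds). Time passes only in rows, so rows that do not move let the fingers close. It gives the time, the measured TCP pose, the force and the opening at its end, in the units of the state.
- sense(): the state, without advancing time (a new reading comes with each control period).
- capture(name): name is "side" or "top"; returns (picture, depth): 420x560x3 uint8, red, green, blue; 420x560 float32, mm along the optical axis (not along the pixel's ray), 0 where there is no reading.
- camera_model(name): a dict with "fx", "fy", "cx", "cy" (pixels), "cam_to_world" (4x4, takes a point from camera to world coordinates). Camera axes: x right, y up, looking along -z (the intrinsics and any distortion apply to the point x, -y, -z); pixel columns grow to the right and rows downward; lengths in mm; the calibration is good to about 2 mm. A picture is of the moment at which its call begins. camera_model takes no time and is no camera call.
- finish_job(): hands the job in, once; it reports no verdict.
Trained networks look in the newest picture that a camera, given by its name, has taken for a name from the list of things; names that differ only in an ending like _2 or _b are one class to them, and where a whole thing is asked for, a point or a joint stands for the part that bears it (a point fixed in the world has none). Each returns a list of dicts, best first, with "p" (0 to 1); they miss things now and then, are a little off and sometimes report something else, mostly with a low value. They report only what shows in the picture. A call takes as long as a camera call.
- boxes_of(camera, target): "centre" ([column, row] in pixels, amid what is visible of it).
- masks_of(camera, target): "region" (420x560 bool, what is visible of it) and "centre" ([column, row] in pixels, amid what is visible of it).
- pinpoint(camera, target): "centre" ([column, row] in pixels: a listed point, or the origin of a listed thing).
The state is a dict: "time_s": time; "joints": joint angles; "dq": joint speeds; "tau": joint torques, N m; "eef_pos": TCP position; "ee_rot": TCP orientation; "force": force on the tool from outside, world axes, zero at the start; "wrist_torque": the same for the moment, N m; "grip_width": opening from 0.0 (shut) to 1.0 (fully open).
Only numpy, scipy, OpenCV 4.12 (cv2) and the standard library are available. Lean on these libraries where they do the work, as an engineer would, in place of code of your own. Each camera call takes 0.05 s, during which the arm holds its last target.

TASK

Take the larger of the two battery cells from the plywood caddy and fit it in the open cradle on the inspection lamp: push its flat end against the coil spring first, then, with the spring squeezed, drop its nub end in behind the contact wall, and press both ends gently until the cell lies fully home in the saddles, held by the spring. The cradle's place along the lamp is only roughly known, so go by feel: do not push on the spring or on the wall's top with more than 14 N while the nub end is still out, nor press the cell down afterwards with more than about 20 N; leave the other things where they are and let go of the cell.

Things in the scene. Friction and masses are not known exactly. Their poses are not given: they have to be found in the camera images.
- cell: Larger cell: black cylinder 33 mm across, 61.5 mm long with its 2 mm nub, about 140 g. Origin on its axis at mid length (30.75 mm from nub tip and from flat end). Its +y points to the flat end, -y to the nub end (nub 9.5 mm wide, bright band round the body near it). Starts level, z up, 25 mm free beside its middle. It may turn about its own axis without harm.
- cell_nub (a point): Tip of the larger cell's nub, on its axis.
- cell_flat (a point): Centre of the larger cell's flat end, on its axis.
- small_cell: The smaller cell, a bystander: same look, 26 mm in diameter, 50 mm long, in the other place of the caddy (either may be in either place). Origin at its middle, y along it.
- caddy: Fixed plywood caddy, board 180 x 66 x 6 mm, two places at x = -47.5 and +47.5 mm; in each a cell lies along the caddy's y on two V ribs 8 mm thick at y = -20 and +20 mm, up to 23 mm high. The larger cell's axis lies 31 mm above the table. Between the ribs (32 mm along y) fingers may reach down to the board. Origin under its middle.
- lamp: Fixed lamp: grey base 96 mm wide (x), y from -155 to +65 mm, 26 mm high, origin at table level; on top the open cradle along y: spring contact at its +y end, upright contact wall at -y. A lamp head on a neck is at y = -104 to -187 mm, 155 mm high. Limits: 14 N on the spring while the nub end is out; 50 N for all contact forces of cell and lamp added up (spring and wall with the cell home: 15 N).
- seat (a point): Nominal middle of the cell when home, 53 mm above the table; axes as the lamp's: y towards the spring, z up. Its x and z are true, but the cradle insert (walls, ribs, spring together) is clamped up to 8 mm off, either way along y, and this is not measured: feel for it. Home, the cell lies level along y in the V ribs, within 2 mm in x and z, nub tip on the wall, flat end on the spring.
- cradle_wall (a point): Nominal middle of the contact wall's top inner edge, y = -30.75 mm in the seat's frame, 5 mm above the seat (the true y is up to 8 mm off like the whole insert). Wall 34 mm wide, 6 mm thick, upright. The ribs, 8 mm thick with faces at 40 degrees, are at y = -20 and +18 mm, tips 45 mm above the table. Clamp rails at x = -35 and +35 mm: 32 mm high.
- cradle_spring (a point): Nominal centre of the free spring's 22 mm contact disc, y = 24.25 mm in the seat's frame (same 8 mm doubt), at the seat's height, 55 mm from the wall. Pushed to +y it gives 1.5 N plus 0.9 N/mm, hard stop 11.5 mm; cell home: 6.5 mm, 7.4 N. With the flat end low, 8 to 10 mm (9 to 10.5 N) let the nub pass. A back wall is 19 mm behind the disc, top 62 mm above the table. Friction (0.25) can hold the cell up.
- puck: Black rubber puck, 76 mm across, 25 mm high, a bystander.
- hone: Two-layer honing stone, 30 x 100 x 18 mm, a bystander.
- screwdriver: Screwdriver lying on the bench, a bystander.

How it is judged:
By the outcome, as a careful person would: the job done as asked, in the order asked, and still so for the second after the job is handed in, with the robot touching nothing.
It also fails if it takes over 72 s, if anything falls off the work surface, if the arm or the gripper's body presses on something with over 40 N, if the wrist force passes 120 N, or if a joint passes its speed limit or range.

## Working session

There is one attempt and no reset: what is moved stays moved. The work goes in short steps, Python scripts to look and compute and a shell command to move; the robot and the scene stay as the last step left them, time stands still between calls to the robot, and variables do not carry over. Pictures are saved under pics/ and viewed, and the job is handed in when it is done.

```bash
mkdir -p pics; ls; cat > h.py <<'E'
from rig import *
import numpy as np, cv2
def snap(c,n):
    p,d=capture(c); cv2.imwrite(f'pics/{n}.png',cv2.cvtColor(p,cv2.COLOR_RGB2BGR)); return p,d
def ray(c,px):
    m=camera_model(c);T=np.array(m['cam_to_world'])
    v=np.array([(px[0]-m['cx'])/m['fx'],-(px[1]-m['cy'])/m['fy'],-1.0])
    return T[:3,3],T[:3,:3]@v
def at_z(c,px,z):
    o,v=ray(c,px); return o+v*(z-o[2])/v[2]
def at_d(c,px,d):
    o,v=ray(c,px); return o+v*d
E
python3 - <<'E'
from h import *
for c in('top','side'):
    m=camera_model(c); print({k:(np.round(v,3).tolist() if not isinstance(v,str) else v) for k,v in m.items()})
    p,d=snap(c,c+'0')
    np.save(c+'0.npy',d)
print(sense())
E
```

```text
pics
{'fx': 390.766, 'fy': 390.766, 'cx': 287.378, 'cy': 202.892, 'cam_to_world': [[0.006, 0.981, -0.193, 441.619], [-1.0, 0.006, 0.003, 40.38], [0.004, 0.193, 0.981, 718.479], [0.0, 0.0, 0.0, 1.0]]}
{'fx': 432.441, 'fy': 432.441, 'cx': 276.306, 'cy': 210.294, 'cam_to_world': [[-0.695, 0.523, -0.494, 169.811], [-0.719, -0.502, 0.48, 456.918], [0.004, 0.689, 0.725, 638.97], [0.0, 0.0, 0.0, 1.0]]}
{'time_s': 0.1, 'joints': array([-1.48941761e+00,  3.13374964e-01,  1.49833616e+00,  4.35434689e-05,
        1.33099694e+00, -2.23394201e-01]), 'dq': array([-3.99463369e-05, -7.77269141e-04, -1.91075899e-03,  4.04720774e-04,
       -8.36137324e-04, -7.77445204e-04]), 'tau': array([ 3.83957435e-03, -4.12890100e+01, -2.60143393e+01, -1.34566380e-04,
        3.02279630e-03,  3.21087967e-06]), 'eef_pos': array([ 157.52390584, -500.58225613,  230.81146197]), 'ee_rot': array([-5.54794886e-04,  9.88412267e-01,  1.51792221e-01,  6.06603612e-05]), 'force': array([-0.45446348,  0.57594125, -0.05085362]), 'wrist_torque': array([ 0.00155458,  0.03213692, -0.06538955]), 'grip_width': 0.9975896618859942}
```

View pics/top0.png

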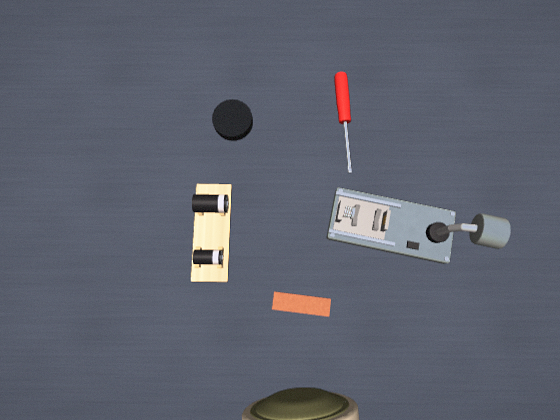

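View pics/side0.png

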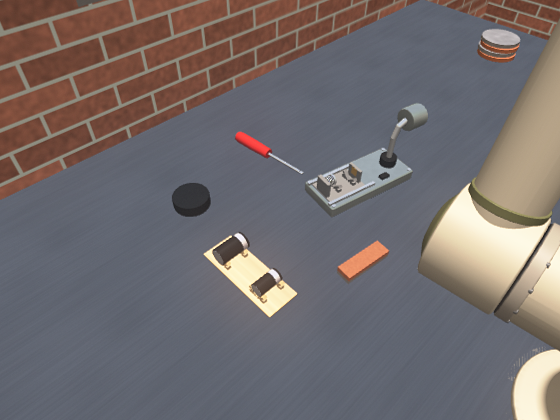

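```bash
python3 - <<'E'
from h import *
for c in('top','side'):
    d=np.load(c+'0.npy')
    for t in ['cell','cell_nub','cell_flat','small_cell','seat','cradle_wall','cradle_spring','lamp','caddy']:
        for r in pinpoint(c,t)[:2]:
            px=r['centre']; z={'cell':31,'cell_nub':31,'cell_flat':31,'small_cell':31,'seat':53,'cradle_wall':58,'cradle_spring':53}.get(t,0)
            u,v=int(round(px[0])),int(round(px[1])); dd=d[v,u] if 0<=v<420 and 0<=u<560 else 0
            print(c,t,round(r['p'],2),np.round(px,1),'atz',np.round(at_z(c,px,z),1),'surf',np.round(at_d(c,px,dd),1))
E
```

```text
top cell 0.86 [212.9 203.9] atz [574.  171.4  31. ] surf [571.1 168.6  46.1]
top cell_nub 0.92 [229.5 201.5] atz [578.6 141.9  31. ] surf [583.6 145.6   5.9]
top cell_flat 0.88 [194.4 203.3] atz [574.9 204.6  31. ] surf [571.6 200.6  47.9]
top small_cell 0.8 [210.1 254.9] atz [483.3 172.5  31. ] surf [482.8 170.9  39.4]
top small_cell 0.27 [211.1 200.7] atz [579.9 174.9  31. ] surf [576.4 171.6  48.2]
top seat 0.75 [369.4 214.3] atz [ 553.3 -103.6   53. ] surf [ 557.6 -109.2   27. ]
top cradle_wall 0.96 [390.  218.5] atz [ 545.4 -137.6   58. ] surf [ 550.2 -145.9   27.2]
top cradle_spring 0.83 [355.2 215.3] atz [551.4 -79.   53. ] surf [554.8 -82.8  32. ]
top lamp 0.65 [364.9 222.6] atz [ 546.5 -106.2    0. ] surf [ 542.1 -100.1   29.8]
top caddy 0.57 [210.2 231.1] atz [528.8 180.2   0. ] surf [528.3 179.3   4.5]
side cell 0.89 [235.  246.7] atz [570.2 170.3  31. ] surf [562.8 175.6  42.3]
side cell_nub 0.66 [245.7 237.8] atz [572.5 142.8  31. ] surf [565.2 148.5  42.1]
side cell_flat 0.76 [218.8 255.4] atz [575.  203.6  31. ] surf [568.  208.   41.5]
side cell_flat 0.4 [342.2 172.4] atz [ 566.8 -123.3   31. ] surf [ 568.4 -125.7   28.5]
side small_cell 0.74 [264.  279.4] atz [482.6 180.6  31. ] surf [479.4 183.5  37.3]
side small_cell 0.48 [364.6 266.1] atz [382.3  36.4  31. ] surf [387.3  26.6  16.7]
side seat 0.63 [343.8 171.4] atz [ 552.2 -107.1   53. ] surf [ 561.2 -120.5   39.1]
side cradle_wall 0.82 [354.3 165.4] atz [ 546.  -132.2   58. ] surf [ 546.3 -132.8   57.4]
side cradle_wall 0.62 [334.  177.6] atz [550.4 -73.7  58. ] surf [547.5 -69.7  62.4]
side cradle_spring 0.53 [268.9 160.1] atz [684.1 -21.   53. ] surf [733.1 -66.4  -2.8]
side lamp 0.91 [339.9 191.5] atz [ 550.9 -102.3    0. ] surf [534.5 -78.2  27.5]
side caddy 0.66 [250.2 271.8] atz [527.7 173.3   0. ] surf [525.7 174.8   3.5]
```

```bash
cat >> h.py <<'E'
def cloud(c,d):
    m=camera_model(c);T=np.array(m['cam_to_world'])
    v,u=np.mgrid[:420,:560]
    P=np.stack([(u-m['cx'])/m['fx']*d,-(v-m['cy'])/m['fy']*d,-d],-1)
    return P@T[:3,:3].T+T[:3,3]
E
python3 - <<'E'
from h import *
for c in('top','side'):
    d=np.load(c+'0.npy'); P=cloud(c,d); ok=d>0
    X,Y,Z=P[...,0],P[...,1],P[...,2]
    print(c,'table z',np.median(Z[ok&(X>400)&(X<500)&(Y>0)&(Y<100)]))
    # lamp base top
    s=ok&(abs(Z-26)<5)&(X>450)&(X<650)&(Y<0)&(Y>-320)
    r=cv2.minAreaRect(P[s][:,:2].astype(np.float32)); print('lamp rect',r,s.sum())
    s=ok&(abs(Z-6)<4)&(X>420)&(X<640)&(Y>120)&(Y<230)
    r=cv2.minAreaRect(P[s][:,:2].astype(np.float32)); print('caddy rect',r,s.sum())
p=cv2.imread('pics/top0.png'); cv2.imwrite('pics/topz.png',cv2.resize(p[170:280,320:470],None,fx=5,fy=5,interpolation=cv2.INTER_CUBIC))
p=cv2.imread('pics/side0.png'); cv2.imwrite('pics/sidez.png',cv2.resize(p[130:220,290:420],None,fx=6,fy=6,interpolation=cv2.INTER_CUBIC))
E
```

```text
top table z 0.7121418525277932
lamp rect ((541.187744140625, -149.42861938476562), (219.72442626953125, 96.4856185913086), 78.38964080810547) 4933
caddy rect ((530.0612182617188, 175.03753662109375), (218.5806121826172, 109.52657318115234), 0.03083602711558342) 2712
side table z -1.127958394494101
lamp rect ((537.4874877929688, -147.82623291015625), (221.17108154296875, 97.44093322753906), 78.22720336914062) 2300
caddy rect ((522.396728515625, 178.18850708007812), (189.33642578125, 74.81356048583984), 2.381253719329834) 2008
```

View pics/topz.png

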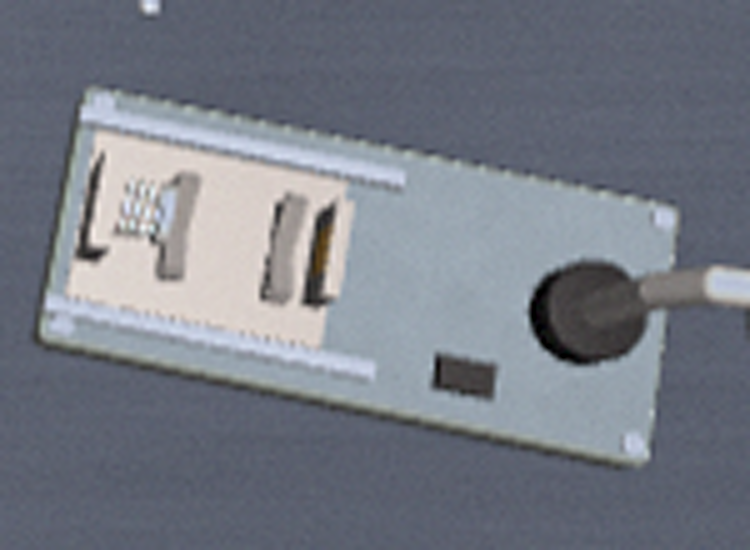

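View pics/sidez.png

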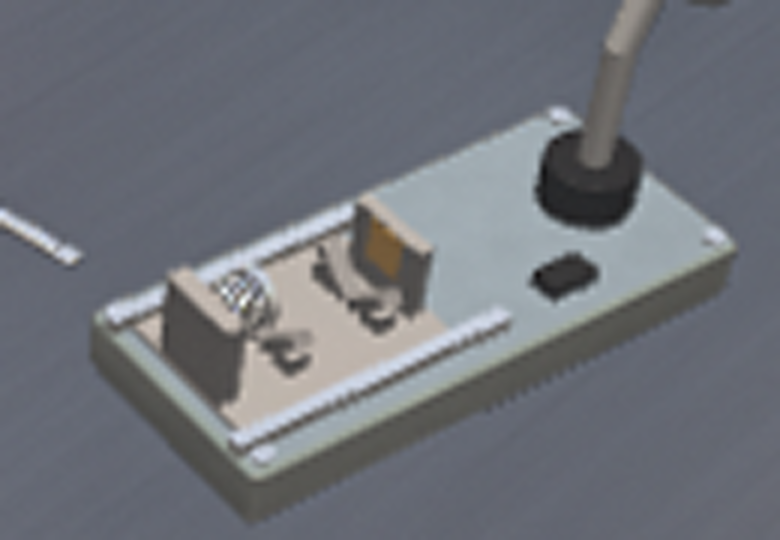

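```bash
python3 - <<'E'
from h import *
th=np.radians(78.3-90)  # lamp yaw
O=np.array([548.5,-104.5])
for c in('top','side'):
    d=np.load(c+'0.npy'); P=cloud(c,d); ok=d>0
    P[...,2]-= {'top':.7,'side':-1.1}[c]
    q=P[...,:2]-O; lx=q[...,0]*np.cos(th)+q[...,1]*np.sin(th); ly=-q[...,0]*np.sin(th)+q[...,1]*np.cos(th); Z=P[...,2]
    s=ok&(abs(lx)<30)&(abs(ly)<64)&(Z>34)
    for a in range(-64,64,4):
        t=s&(ly>=a)&(ly<a+4)
        if t.sum(): print(c,a,t.sum(),'z max/med',np.round([Z[t].max(),np.median(Z[t])],1),'x',np.round([lx[t].min(),lx[t].max(),lx[t].mean()],1))
    # rails
    for lo,hi in((25,45),(-45,-25)):
        t=ok&(lx>lo)&(lx<hi)&(abs(ly)<40)&(Z>29.5)&(Z<34)
        print('rail',np.percentile(lx[t],[2,50,98]).round(1),t.sum(), 'slope',np.polyfit(ly[t],lx[t],1))
    t=ok&(abs(Z-26)<2)&(abs(lx)<60)&(ly<75)&(ly>-165)
    print('base x',np.percentile(lx[t],[.5,99.5]).round(1),'y',np.percentile(ly[t],[.3,99.7]).round(1))
E
```

```text
top -32 46 z max/med [59.7 57.5] x [-15.2  18.   -0.6]
top -28 88 z max/med [59.9 52.8] x [-15.6  19.    1.1]
top -20 30 z max/med [46.4 40.7] x [-15.6  20.1   1.6]
top -16 42 z max/med [47.4 40.1] x [-16.9  21.1   1.4]
top -12 26 z max/med [46.5 39.4] x [-15.9  20.4   3. ]
top 16 4 z max/med [41.6 39.4] x [-16.8  14.    3.5]
top 20 40 z max/med [46.4 39.7] x [-17.2  20.8   1.7]
top 24 34 z max/med [46.2 40.9] x [-16.4  20.    0.9]
top 28 16 z max/med [65.9 61.6] x [-9.1  9.6 -1. ]
top 32 33 z max/med [63.5 60.5] x [-9.2 11.4 -0.1]
top 36 17 z max/med [63.1 60.4] x [-8.2  8.9  0.1]
top 40 15 z max/med [64.9 61.5] x [-8.4  9.8  0.2]
top 44 15 z max/med [63.7 60.9] x [-8.8 11.1  1. ]
top 48 47 z max/med [64.3 61.4] x [-15.4  18.4  -0.2]
top 52 52 z max/med [64.5 61.4] x [-15.6  18.7  -0.1]
top 56 32 z max/med [63.2 50.3] x [-15.3  18.1   1. ]
rail [27.1 36.4 40. ] 163 slope [-1.96938951e-03  3.60212755e+01]
rail [-36.2 -33.2 -26.4] 162 slope [-4.00161730e-03 -3.29392577e+01]
base x [-45.2  48.4] y [-153.8   63.2]
side -32 23 z max/med [58.6 57.3] x [-19.8  12.9 -10.4]
side -28 111 z ma
[... 282 characters left out ...]
d [43.5 41. ] x [-19.6  -6.7 -15.2]
side 24 13 z max/med [45.2 39.4] x [-19.2  -5.1 -14.4]
side 28 13 z max/med [64.  55.3] x [-20.9   2.2 -10.3]
side 32 39 z max/med [65.4 58.1] x [-12.1  10.1  -3.2]
side 36 13 z max/med [62.9 57.9] x [-10.5   8.5  -3.8]
side 40 12 z max/med [61.5 59. ] x [-12.1   6.1  -3.5]
side 44 7 z max/med [64.8 61.2] x [-9.3  5.8 -3.1]
side 48 26 z max/med [63.3 60.1] x [-18.8  17.5  -7.3]
side 52 54 z max/med [63.6 59.7] x [-18.9  17.3  -5.9]
side 56 106 z max/med [63.7 48.5] x [-18.4  15.1  -1.5]
rail [29.8 33.7 37.9] 71 slope [-4.52328435e-04  3.35163015e+01]
rail [-39.6 -36.3 -29.9] 100 slope [-1.90997666e-03 -3.60723504e+01]
base x [-49.   45.4] y [-152.4   65.6]
```

```bash
python3 - <<'E'
from h import *
for c in('top','side'):
    im=cv2.imread(f'pics/{c}0.png'); b,g,r=[im[...,i].astype(int) for i in range(3)]
    d=np.load(c+'0.npy');P=cloud(c,d)
    m=(d>0)&(P[...,2]<14)&(P[...,0]>420)&(P[...,0]<650)&(P[...,1]>110)&(P[...,1]<240)&(r>170)&(r-b>30)
    pts=[at_z(c,(u,v),6)[:2] for v,u in np.argwhere(m)]
    print(c,'caddy',cv2.minAreaRect(np.array(pts,np.float32)))
    for t in('cell','small_cell'):
        r=masks_of(c,t)[0]; M=r['region']&(d>0); Q=P[M]; 
        z0={'top':.7,'side':-1.1}[c]
        Qt=Q[Q[:,2]-z0>np.percentile(Q[:,2]-z0,60)]
        rr=cv2.minAreaRect(Q[Q[:,2]-z0>28][:,:2].astype(np.float32))
        print(c,t,round(r['p'],2),M.sum(),'ztop',np.percentile(Q[:,2],95)-z0,rr)
E
```

```text
top caddy ((527.713134765625, 177.24295043945312), (66.00597381591797, 179.1324920654297), 89.59092712402344)
top cell 0.65 660 ztop 48.05127606419603 ((575.3263549804688, 175.11337280273438), (61.62498092651367, 31.291351318359375), 89.75273132324219)
top small_cell 0.86 428 ztop 40.129363673849014 ((481.45245361328125, 176.3365020751953), (24.5657901763916, 49.338706970214844), 0.4010530710220337)
side caddy ((525.41943359375, 179.58782958984375), (66.854248046875, 180.28366088867188), 89.58531188964844)
side cell 0.93 628 ztop 48.02964196159281 ((569.0272216796875, 178.1173095703125), (62.71076965332031, 29.79006576538086), 83.31451416015625)
side small_cell 0.78 473 ztop 39.89706724223293 ((477.6327209472656, 178.76324462890625), (50.43416976928711, 25.032052993774414), 89.81913757324219)
```

```bash
python3 -m crank '{"dp":[[2.6,4.2,0],[2.6,4.2,0],[2.6,4.2,0],[2.6,4.2,0],[2.6,4.2,0],[2.6,4.2,0],[2.6,4.2,0],[2.6,4.2,0],[2.6,4.2,0],[2.6,4.2,0]],"delta_rot":[[0,0,7],[0,0,7],[0,0,7],[0,0,7],[0,0,7],[0,0,7],[0,0,7],[0,0,7],[0,0,7],[0,0,7]],"claw":[0,0,0,0,0,0,0,0,0,0]}'
```

```text
time_s: 2.2
eef_pos: [418.3, -78.8, 231.6]
ee_rot: [0.0, 0.721, 0.693, 0.0]
force: [-0.2, -1.3, 0.7]
grip_width: 0.999
```

```bash
python3 - <<'E'
from h import *
for c in('top','side'):
    d=np.load(c+'0.npy');P=cloud(c,d); z0={'top':.7,'side':-1.1}[c]
    X,Y,Z=P[...,0],P[...,1],P[...,2]-z0
    s=(X>545)&(X<605)&(Y>110)&(Y<240)&(d>0)
    t=s&(Z>43)
    print(c,'cell top y range',np.percentile(Y[t],[0,1,3,97,99,100]).round(1),'x',np.percentile(X[t],[1,50,99]).round(1),t.sum())
    t=s&(Z>30)
    print(c,'cell y range',np.percentile(Y[t],[0,1,3,97,99,100]).round(1))
    t=s&(Z>10)&(Z<25)&((abs(X-574)>17))
    print('rib y hist',np.histogram(Y[t],bins=np.arange(140,215,3)))
for c in('top','side'):
    p=cv2.imread(f'pics/{c}0.png'); a=(175,180) if c=='top' else (225,195)
    cv2.imwrite(f'pics/{c}cz.png',cv2.resize(p[a[0]:a[0]+60,a[1]:a[1]+70],None,fx=9,fy=9,interpolation=cv2.INTER_CUBIC))
E
```

```text
top cell top y range [145.7 146.  147.5 203.6 205.1 205.6] x [564.2 575.8 587.5] 426
top cell y range [144.3 145.7 146.1 204.  205.4 206. ]
rib y hist (array([0, 0, 0, 0, 0, 0, 0, 0, 0, 0, 0, 0, 0, 0, 0, 0, 0, 0, 0, 0, 0, 0,
       0, 0]), array([140, 143, 146, 149, 152, 155, 158, 161, 164, 167, 170, 173, 176,
       179, 182, 185, 188, 191, 194, 197, 200, 203, 206, 209, 212]))
side cell top y range [147.  148.2 149.7 206.7 207.4 207.7] x [561.6 571.1 584.5] 332
side cell y range [147.  148.2 149.7 207.4 207.6 208.2]
rib y hist (array([0, 0, 0, 0, 1, 6, 5, 6, 0, 0, 0, 0, 0, 0, 0, 0, 0, 0, 4, 5, 5, 0,
       0, 0]), array([140, 143, 146, 149, 152, 155, 158, 161, 164, 167, 170, 173, 176,
       179, 182, 185, 188, 191, 194, 197, 200, 203, 206, 209, 212]))
```

View pics/topcz.png

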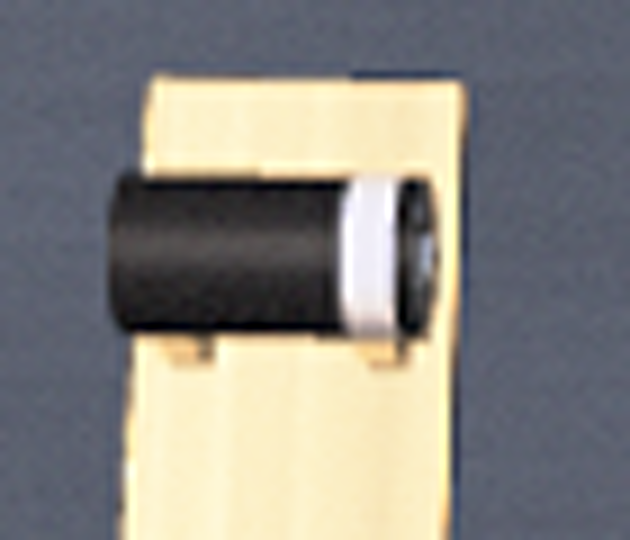

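View pics/sidecz.png

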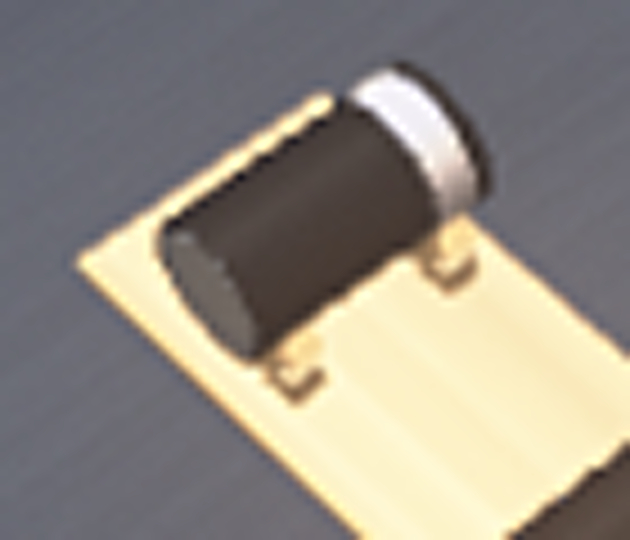

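```bash
python3 -m crank '{"dp":[[2.6,4.24,0],[2.6,4.24,0],[2.6,4.24,0],[2.6,4.24,-1],[2.6,4.24,-2],[2.57,4.22,-2],[0,0,-3],[0,0,-3],[0,0,0]],"delta_rot":[[0,0,0.4],[0,0,0.4],[0,0,0.4],[0,0,0.4],[0,0,0.3],[0,0,0],[0,0,0],[0,0,0],[0,0,0]],"claw":[0,0,0,0,0,0,0,0,0]}' 60; python3 - <<'E'
from h import *
snap('top','t1');snap('side','s1')
a=cv2.imread('pics/t1.png')[120:300,120:320];b=cv2.imread('pics/s1.png')[150:330,140:340]
cv2.imwrite('pics/c1.png',cv2.resize(np.hstack([a,b]),None,fx=2,fy=2))
E
```

```text
time_s: 3.1
eef_pos: [567.5, 167.4, 120.2]
ee_rot: [-0.002, 0.711, 0.703, -0.003]
force: [-0.0, -0.1, 0.6]
grip_width: 1.003
```

View pics/c1.png

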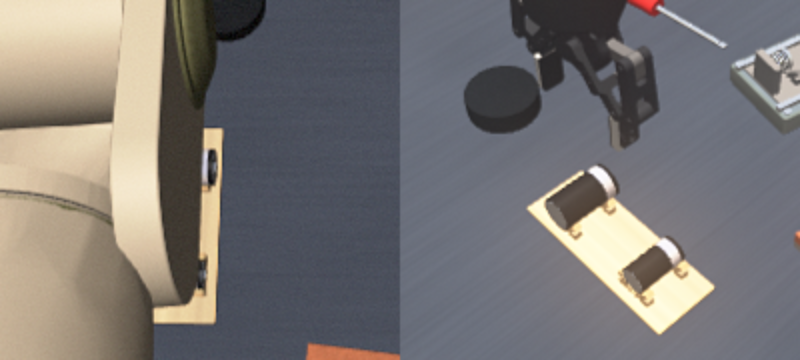

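```bash
python3 -c "
from rig import *;s=sense();print(s['eef_pos'],s['ee_rot'],s['joints'])"; python3 -m crank '{"dp":[[0.65,0.8,-1.5],[0,0,-1.5],[0,0,-1.5],[0,0,0]],"delta_rot":[[0,0,0],[0,0,0],[0,0,0],[0,0,0]],"claw":[0,0,0,0]}'
```

```text
[569.82648649 167.21878267 124.88378006] [1.24577672e-04 7.11092859e-01 7.03098075e-01 1.62777108e-04] [8.83223189e-02 5.58835680e-01 1.41919146e+00 1.70469581e-05
 1.16315585e+00 9.96219565e-02]
time_s: 3.6
eef_pos: [576.1, 175.1, 79.4]
ee_rot: [-0.0, 0.711, 0.703, -0.0]
force: [0.1, 0.4, 0.9]
grip_width: 0.999
```

```bash
python3 -m crank '{"dp":[[-0.2,0.03,-2],[0,0,-1.5],[0,0,-1],[0,0,-0.8],[0,0,-0.8],[0,0,0],[0,0,0]],"delta_rot":[[0,0,0],[0,0,0],[0,0,0],[0,0,0],[0,0,0],[0,0,0],[0,0,0]],"claw":[60,90,90,90,90,90,90]}'; python3 - <<'E'
from h import *
snap('side','s2')
b=cv2.imread('pics/s2.png')[180:320,150:330]
cv2.imwrite('pics/c2.png',cv2.resize(b,None,fx=4,fy=4,interpolation=cv2.INTER_CUBIC))
E
```

```text
time_s: 4.3
eef_pos: [574.2, 175.6, 18.3]
ee_rot: [0.0, 0.711, 0.703, 0.0]
force: [0.2, -0.4, -0.0]
grip_width: 0.645
```

View pics/c2.png

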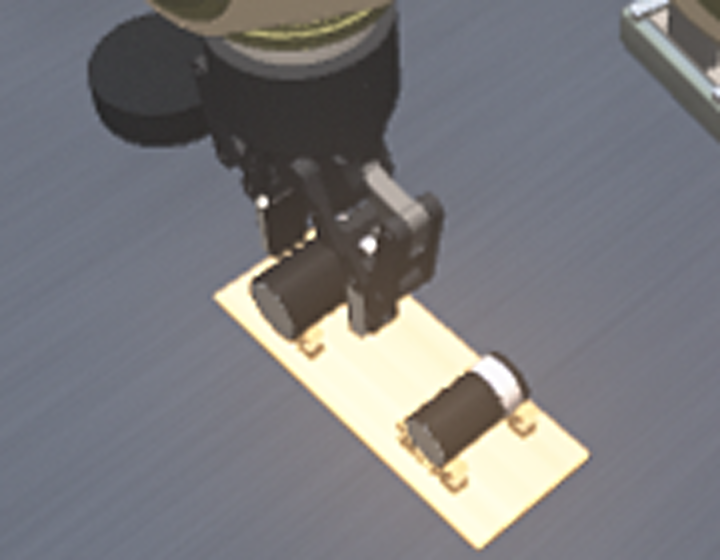

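Fingers straddle the large cell (left, ~px 270,260) between the ribs. Closing.

```bash
python3 -m crank '{"dp":[[0,0,0],[0,0,0],[0,0,0],[0,0,0],[0,0,0],[0,0,0],[0,0,0],[0,0,0]],"delta_rot":[[0,0,0],[0,0,0],[0,0,0],[0,0,0],[0,0,0],[0,0,0],[0,0,0],[0,0,0]],"claw":[140,180,220,220,220,220,220,220]}' 60
```

```text
time_s: 5.15
eef_pos: [574.8, 175.6, 18.8]
ee_rot: [0.001, 0.711, 0.703, 0.001]
force: [1.3, -0.6, 5.2]
grip_width: 0.367
```

```bash
python3 -m crank '{"dp":[[0,0,0.5],[0,0,1],[0,0,2],[0,0,2],[0,0,3],[0,0,3],[0,0,0],[0,0,0]],"delta_rot":[[0,0,0],[0,0,0],[0,0,0],[0,0,0],[0,0,0],[0,0,0],[0,0,0],[0,0,0]],"claw":[220,220,220,220,220,220,220,220]}' 60; python3 - <<'E'
from h import *
s=sense();print(s['force'],s['wrist_torque'],s['grip_width'])
snap('side','s3');snap('top','t3')
b=cv2.imread('pics/s3.png')[100:300,130:330]
cv2.imwrite('pics/c3.png',cv2.resize(b,None,fx=3,fy=3,interpolation=cv2.INTER_CUBIC))
E
```

```text
time_s: 5.95
eef_pos: [573.6, 175.6, 133.1]
ee_rot: [-0.0, 0.711, 0.703, -0.0]
force: [-1.0, 0.0, -1.7]
grip_width: 0.363
[-1.00231391  0.02477331 -1.72513626] [ 0.01247398  0.06351557 -0.00255414] 0.3629799946381787
```

View pics/c3.png

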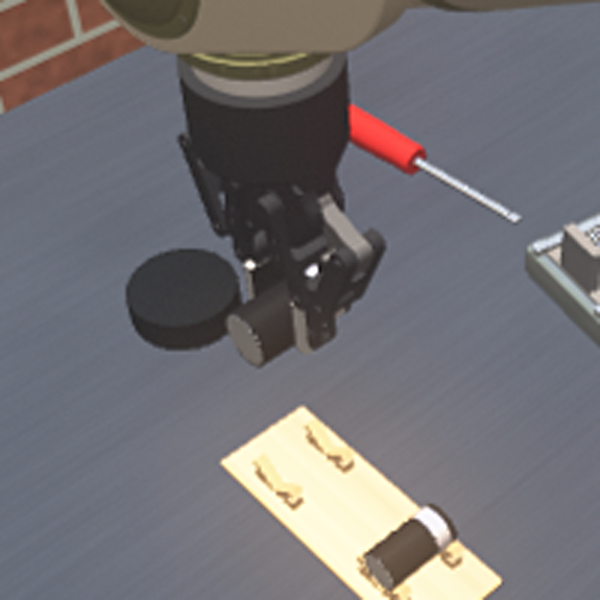

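```bash
python3 - <<'E'
from h import *
p,d=snap('side','s4')
e=sense()['eef_pos'];print(e)
for t in('cell_flat','cell_nub','cell'):
    for r in pinpoint('side',t)[:1]: print(t,round(r['p'],2),np.round(r['centre'],1),np.round(at_z('side',r['centre'],146)-e,1))
P=cloud('side',d);P[...,2]+=1.1
s=(d>0)&(abs(P[...,0]-e[0])<22)&(P[...,1]>e[1]+13)&(P[...,1]<e[1]+40)&(P[...,2]>e[2]-12)&(P[...,2]<e[2]+36)
Q=P[s]-e
for a in range(13,36,3):
    t=(Q[:,1]>=a)&(Q[:,1]<a+3)
    if t.sum()>2: print(a,t.sum(),'ztop',np.percentile(Q[t,2],[2,50,97]).round(1),'x',np.percentile(Q[t,0],[3,97]).round(1))
E
```

```text
[573.24748339 175.50836374 131.61633798]
cell_flat 0.6 [211.8 211.8] [-0.3 30.1 14.4]
cell_nub 0.82 [242.4 197.1] [ -8.7 -26.   14.4]
cell 0.65 [229.4 204.2] [-6.5 -0.5 14.4]
13 38 ztop [ 5.2 24.5 28.9] x [-17.5   5.2]
16 39 ztop [ 7.3 23.3 28.5] x [-18.    6.2]
19 36 ztop [ 5.8 23.9 29.1] x [-17.3   9. ]
22 36 ztop [ 8.7 25.4 29. ] x [-17.1   3.9]
25 38 ztop [ 6.7 24.2 28.7] x [-17.4   5.9]
28 51 ztop [-3.7 21.2 28.8] x [-17.8  12.5]
31 118 ztop [-1.7 13.  27.7] x [-15.8  12.4]
```

```bash
python3 -m crank '{"dp":[[-0.28,-2.5,0],[-0.28,-3,0],[-0.28,-3,0],[-0.28,-3,0],[-0.28,-3,0],[-0.28,-3,0],[-0.28,-3,0],[-0.28,-3,0],[-0.28,-3,0],[-0.28,-3,0]],"delta_rot":[[0,0,-1.11],[0,0,-1.11],[0,0,-1.11],[0,0,-1.11],[0,0,-1.11],[0,0,-1.11],[0,0,-1.11],[0,0,-1.11],[0,0,-1.11],[0,0,-1.11]],"claw":[220,220,220,220,220,220,220,220,220,220]}' 80
python3 -m crank '{"dp":[[0,0,0],[0,0,0],[0,0,0],[0,0,0]],"delta_rot":[[-5.87,1.22,0],[-5.87,1.22,0],[-5.87,1.22,0],[0,0,0]],"claw":[220,220,220,220]}'
python3 - <<'E'
from h import *
from scipy.spatial.transform import Rotation as R
snap('side','s5');snap('top','t5')
s=sense();q=s['ee_rot'];print(s['eef_pos'],s['force'],s['wrist_torque'])
M=R.from_quat([q[1],q[2],q[3],q[0]]).as_matrix();print(M.round(3))
a=cv2.imread('pics/t5.png')[120:300,260:460];b=cv2.imread('pics/s5.png')[60:240,240:440]
cv2.imwrite('pics/c5.png',cv2.resize(np.hstack([a,b]),None,fx=2,fy=2))
E
```

```text
time_s: 7.25
eef_pos: [545.6, -120.5, 132.7]
ee_rot: [-0.0, 0.776, 0.631, -0.0]
force: [1.5, -0.1, -0.9]
grip_width: 0.359
time_s: 7.65
eef_pos: [545.9, -117.6, 132.0]
ee_rot: [0.098, 0.765, 0.625, -0.122]
force: [0.1, 0.4, -0.7]
grip_width: 0.361
[ 546.02504275 -118.99826073  132.66999381] [ 0.11077215 -0.62155134 -1.80538929] [ 0.23525979 -0.07161314  0.0249534 ]
[[ 0.193  0.979 -0.063]
 [ 0.932 -0.203 -0.3  ]
 [-0.306 -0.001 -0.952]]
```

View pics/c5.png

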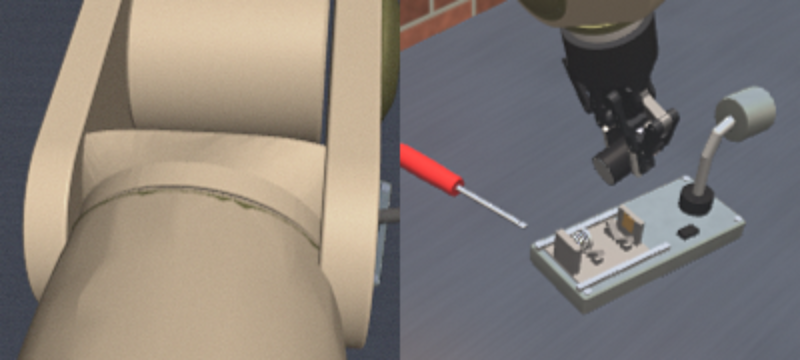

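```bash
python3 -m crank '{"dp":[[-0.07,-0.11,-2],[0,0,-2],[0,0,-1.5],[0,0,-1],[0,0,-0.5],[0,0,0],[0,0,0]],"delta_rot":[[0,0,0],[0,0,0],[0,0,0],[0,0,0],[0,0,0],[0,0,0],[0,0,0]],"claw":[220,220,220,220,220,220,220]}'
cat >> h.py <<'E'
from scipy.spatial.transform import Rotation as R
O=np.array([548.5,-104.5,0]); TH=np.radians(-11.7); RL=R.from_euler('z',TH)
def st(h=12.7,dy=0.2):
    s=sense();q=s['ee_rot'];M=R.from_quat([q[1],q[2],q[3],q[0]]).as_matrix()
    tcp=RL.inv().apply(s['eef_pos']-O); Ml=RL.inv().as_matrix()@M
    ax=-np.cross(Ml[:,1],Ml[:,2]); ax*=np.sign(ax[1])
    mid=tcp-Ml[:,2]*h+ax*dy
    f=RL.inv().apply(s['force'])
    up=-Ml[:,2]
    dn=ax; perp=np.cross(np.cross(ax,[0,0,-1.]),ax); perp/=np.linalg.norm(perp)
    cor=mid-28.75*ax+16.5*perp; fl=mid+30.75*ax; nub=mid-30.75*ax
    print(f"t{s['time_s']:.2f} tcp{tcp.round(1)} mid{mid.round(1)} tilt{np.degrees(np.arcsin(-ax[2])):.1f} flat{fl.round(1)} nub{nub.round(1)} corner{cor.round(1)} F{f.round(1)} T{RL.inv().apply(s['wrist_torque']).round(2)} w{s['grip_width']:.3f}")
E
python3 - <<'E'
from h import *
snap('side','s6');st()
b=cv2.imread('pics/s6.png')[90:240,270:440]
cv2.imwrite('pics/c6.png',cv2.resize(b,None,fx=4,fy=4,interpolation=cv2.INTER_CUBIC))
E
```

```text
time_s: 8.45
eef_pos: [545.7, -120.6, 63.6]
ee_rot: [0.099, 0.766, 0.623, -0.121]
force: [-0.3, -0.1, -1.5]
grip_width: 0.356
t8.50 tcp[  0.6 -16.3  63.8] mid[  0.6 -12.2  75.8] tilt18.0 flat[ 0.6 17.  66.3] nub[  0.5 -41.5  85.3] corner[  0.5 -44.6  69. ] F[-0.2  0.1 -2.2] T[ 0.21 -0.04  0.01] w0.359
```

View pics/c6.png

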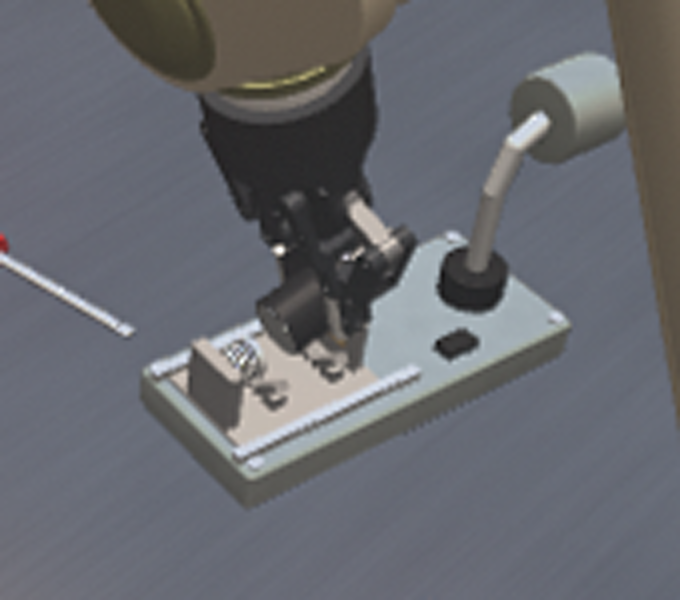

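```bash
python3 -m crank '{"dp":[[-0.01,0.2,-0.12],[0.04,0.2,-0.12],[0.04,0.2,-0.11],[0.04,0.2,-0.1],[0,0,0],[0,0,0]],"delta_rot":[[0,0,0],[0,0,0],[0,0,0],[0,0,0],[0,0,0],[0,0,0]],"claw":[220,220,220,220,220,220]}'; python3 -c "
from h import *
st()"
python3 -m crank '{"dp":[[0.02,0.1,-0.03],[0.02,0.1,-0.03],[0,0,0]],"delta_rot":[[0,0,0],[0,0,0],[0,0,0]],"claw":[220,220,220]}'; python3 -c "
from h import *
st()"
```

```text
time_s: 9.1
eef_pos: [546.5, -112.4, 58.5]
ee_rot: [0.099, 0.766, 0.623, -0.121]
force: [-0.1, -0.5, -1.7]
grip_width: 0.359
t9.10 tcp[-0.4 -8.2 58.5] mid[-0.4 -4.1 70.5] tilt18.0 flat[-0.4 25.2 61. ] nub[ -0.4 -33.3  80. ] corner[ -0.4 -36.5  63.7] F[-0.  -0.5 -1.7] T[ 0.2  -0.02 -0.05] w0.359
time_s: 9.4
eef_pos: [546.8, -110.4, 57.9]
ee_rot: [0.099, 0.766, 0.623, -0.121]
force: [0.3, 0.2, -1.6]
grip_width: 0.359
t9.40 tcp[-0.4 -6.1 57.9] mid[-0.4 -2.  69.9] tilt18.0 flat[-0.4 27.3 60.4] nub[ -0.4 -31.2  79.4] corner[ -0.4 -34.4  63.1] F[ 0.3  0.2 -1.6] T[ 0.23 -0.02 -0.02] w0.359
```

```bash
for i in 1 2; do python3 -m crank '{"dp":[[0.02,0.1,-0.03],[0.02,0.1,-0.03],[0,0,0]],"delta_rot":[[0,0,0],[0,0,0],[0,0,0]],"claw":[220,220,220]}' >/dev/null; python3 -c "
from h import *
st()"; done
```

```text
t9.70 tcp[-0.4 -4.2 57.4] mid[-0.4 -0.1 69.4] tilt18.0 flat[-0.4 29.1 59.9] nub[ -0.4 -29.4  78.9] corner[ -0.4 -32.6  62.6] F[ 0.7 -1.5 -0.9] T[-0.08 -0.02 -0.03] w0.362
t10.00 tcp[-0.3 -2.3 56.9] mid[-0.3  1.8 68.9] tilt18.0 flat[-0.3 31.1 59.4] nub[ -0.3 -27.4  78.5] corner[ -0.3 -30.6  62.1] F[ 0.2 -3.   0.5] T[-0.37  0.04  0.01] w0.359
```

```bash
for i in 1 2; do python3 -m crank '{"dp":[[0.02,0.1,-0.01],[0.02,0.1,-0.01],[0,0,0]],"delta_rot":[[0,0,0],[0,0,0],[0,0,0]],"claw":[220,220,220]}' >/dev/null; python3 -c "
from h import *
st()"; done
```

```text
t10.30 tcp[-0.3 -0.3 56.8] mid[-0.3  3.9 68.8] tilt18.0 flat[-0.3 33.1 59.3] nub[ -0.3 -25.4  78.3] corner[ -0.4 -28.6  62. ] F[-0.7 -4.3  2.3] T[-0.7   0.04 -0.  ] w0.357
t10.60 tcp[-0.3  1.6 56.7] mid[-0.3  5.7 68.7] tilt18.0 flat[-0.3 34.9 59.2] nub[ -0.3 -23.6  78.2] corner[ -0.3 -26.8  61.9] F[-0.2 -6.4  3.7] T[-0.9   0.11 -0.05] w0.359
```

```bash
python3 -m crank '{"dp":[[0.02,0.1,0.01],[0.02,0.1,0.01],[0,0,0]],"delta_rot":[[1.3,-0.27,0],[1.3,-0.27,0],[0,0,0]],"claw":[220,220,220]}' >/dev/null; python3 -c "
from h import *
st()";  python3 -m crank '{"dp":[[0.02,0.1,0.02],[0,0,0],[0,0,0]],"delta_rot":[[1.3,-0.27,0],[0,0,0],[0,0,0]],"claw":[220,220,220]}' >/dev/null; python3 -c "
from h import *
st()
snap('side','s7')
b=cv2.imread('pics/s7.png')[90:240,270:440]
cv2.imwrite('pics/c7.png',cv2.resize(b,None,fx=4,fy=4,interpolation=cv2.INTER_CUBIC))"
```

```text
t10.90 tcp[-0.6  3.2 56.4] mid[-0.6  6.7 68.6] tilt15.3 flat[-0.6 36.4 60.5] nub[ -0.6 -22.9  76.8] corner[ -0.6 -25.4  60.3] F[-0.8 -7.5 -0.7] T[-1.12  0.03 -0.04] w0.355
t11.20 tcp[-0.7  4.2 56.5] mid[-0.7  7.5 68.8] tilt14.1 flat[-0.7 37.3 61.3] nub[ -0.7 -22.3  76.3] corner[ -0.7 -24.4  59.8] F[-0.9 -8.  -0.5] T[-1.15  0.07 -0.05] w0.353
```

View pics/c7.png

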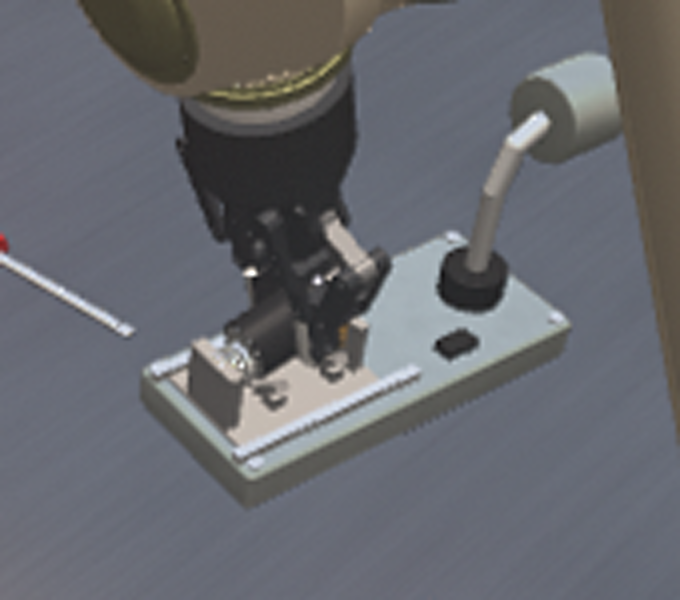

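```bash
python3 -m crank '{"dp":[[0.03,0.12,0],[0,0,-0.05],[0,0,-0.1]],"delta_rot":[[0,0,0],[0,0,0],[0,0,0]],"claw":[220,220,220]}' >/dev/null; python3 -c "
from h import *
st()";  python3 -m crank '{"dp":[[0,0,-0.1],[0,0,0]],"delta_rot":[[0,0,0],[0,0,0]],"claw":[220,220]}' >/dev/null; python3 -c "
from h import *
st()"
```

```text
t11.55 tcp[-0.4  5.3 55.6] mid[-0.4  8.6 67.8] tilt14.1 flat[-0.3 38.5 60.3] nub[ -0.4 -21.2  75.3] corner[ -0.4 -23.3  58.8] F[-0.  -8.5  4. ] T[-1.35  0.14 -0.01] w0.356
t11.75 tcp[-0.1  5.3 54.6] mid[-0.1  8.6 66.9] tilt14.1 flat[-0.1 38.4 59.4] nub[ -0.1 -21.3  74.4] corner[ -0.1 -23.4  57.9] F[ 0.6 -9.2  2.8] T[-1.39 -0.01 -0.01] w0.358
```

```bash
for i in 1 2; do python3 -m crank '{"dp":[[0,0,-0.1],[0,0.02,-0.1],[0,0,0]],"delta_rot":[[1.0,-0.2,0],[1.0,-0.2,0],[0,0,0]],"claw":[220,220,220]}' >/dev/null; python3 -c "
from h import *
st()"; done
```

```text
t12.05 tcp[-0.   5.3 52.7] mid[-0.   8.1 65.1] tilt12.0 flat[ 0.  38.2 58.7] nub[ -0.1 -22.   71.5] corner[ -0.1 -23.5  55. ] F[ 0.1 -9.6  3.6] T[-1.38 -0.   -0.05] w0.355
t12.35 tcp[ 0.   5.4 50.7] mid[ 0.   7.8 63.2] tilt10.0 flat[ 0.  38.1 57.9] nub[ -0.  -22.5  68.6] corner[ -0.  -23.4  52. ] F[-0.2 -8.9  3.7] T[-1.33  0.02  0.01] w0.359
```

```bash
for i in 1 2; do python3 -m crank '{"dp":[[0,0.02,-0.1],[0.01,0.02,-0.1],[0,0,0]],"delta_rot":[[1.0,-0.2,0],[1.0,-0.2,0],[0,0,0]],"claw":[220,220,220]}' >/dev/null; python3 -c "
from h import *
st()"; done
```

```text
t12.65 tcp[ 0.   5.8 48.6] mid[ 0.   7.8 61.2] tilt7.9 flat[ 0.  38.3 56.9] nub[ -0.  -22.7  65.4] corner[ -0.  -23.   48.8] F[ 0.3 -8.9  2.7] T[-1.31 -0.08  0.04] w0.357
t12.95 tcp[ 0.   6.2 46.6] mid[ 0.   7.7 59.2] tilt5.9 flat[ 0.1 38.3 56. ] nub[ -0.  -22.8  62.4] corner[ -0.  -22.5  45.7] F[ 0.4 -9.8  2.5] T[-1.31 -0.02  0.02] w0.353
```

```bash
for i in 1 2; do python3 -m crank '{"dp":[[0,0.02,-0.1],[0.01,0.01,-0.1],[0,0,0]],"delta_rot":[[1.0,-0.2,0],[1.0,-0.2,0],[0,0,0]],"claw":[220,220,220]}' >/dev/null; python3 -c "
from h import *
st()"; done
```

```text
t13.25 tcp[ 0.1  6.6 44.5] mid[ 0.1  7.6 57.2] tilt3.9 flat[ 0.1 38.3 55.1] nub[  0.  -23.1  59.2] corner[  0.  -22.2  42.6] F[-0.4 -9.7  2.3] T[-1.28  0.02  0.01] w0.359
t13.55 tcp[ 0.1  6.9 42.4] mid[ 0.1  7.5 55.1] tilt1.8 flat[ 0.1 38.2 54.1] nub[  0.  -23.2  56.1] corner[  0.  -21.8  39.5] F[ 0.1 -9.8  2. ] T[-1.27 -0.03  0.02] w0.358
```

```bash
python3 -m crank '{"dp":[[0,0.02,-0.1],[0,0,0]],"delta_rot":[[1.0,-0.2,0],[0.8,-0.16,0]],"claw":[220,220]}' >/dev/null; python3 -c "
from h import *
st()";  python3 -m crank '{"dp":[[0,0,-0.05],[0,0,-0.05],[0,0,0]],"delta_rot":[[0,0,0],[0,0,0],[0,0,0]],"claw":[220,220,220]}' >/dev/null; python3 -c "
from h import *
st()
snap('side','s8')
b=cv2.imread('pics/s8.png')[90:240,270:440]
cv2.imwrite('pics/c8.png',cv2.resize(b,None,fx=4,fy=4,interpolation=cv2.INTER_CUBIC))"
```

```text
t13.75 tcp[ 0.   7.4 41.3] mid[ 0.   7.6 54. ] tilt-0.0 flat[ 0.1 38.3 54.1] nub[  0.  -23.2  54. ] corner[  0.  -21.2  37.5] F[ 1.  -9.6 -0.9] T[-1.49 -0.18 -0.02] w0.355
t14.05 tcp[ 0.4  7.2 40.9] mid[ 0.3  7.4 53.6] tilt0.0 flat[ 0.4 38.1 53.6] nub[  0.3 -23.4  53.7] corner[  0.3 -21.4  37.2] F[-0.8 -9.9  4.4] T[-1.5   0.11  0.01] w0.358
```

View pics/c8.png

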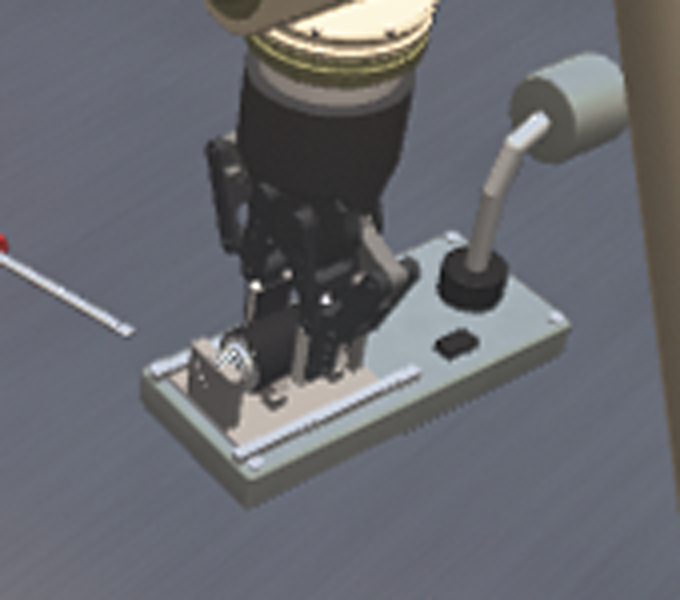

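```bash
python3 -m crank '{"dp":[[-0.01,-0.05,0],[-0.01,-0.05,0],[0,0,0]],"delta_rot":[[0,0,0],[0,0,0],[0,0,0]],"claw":[220,220,220]}' >/dev/null; python3 -c "
from h import *
st()";  python3 -m crank '{"dp":[[-0.01,-0.05,0],[0,0,0],[0,0,0]],"delta_rot":[[0,0,0],[0,0,0],[0,0,0]],"claw":[220,220,220]}' >/dev/null; python3 -c "
from h import *
st()"
```

```text
t14.40 tcp[ 0.4  6.6 40.9] mid[ 0.4  6.8 53.6] tilt-0.0 flat[ 0.4 37.6 53.6] nub[  0.3 -23.9  53.6] corner[  0.3 -21.9  37.1] F[ 0.3 -6.3  4.2] T[-1.06  0.01  0.03] w0.358
t14.70 tcp[ 0.3  6.2 40.9] mid[ 0.3  6.4 53.6] tilt-0.0 flat[ 0.3 37.1 53.6] nub[  0.3 -24.4  53.6] corner[  0.3 -22.3  37.1] F[-0.3 -6.4  4.7] T[-1.05  0.08  0.03] w0.357
```

```bash
for i in 1 2; do python3 -m crank '{"dp":[[-0.01,-0.05,0],[0,0,0],[0,0,0]],"delta_rot":[[0,0,0],[0,0,0],[0,0,0]],"claw":[220,220,220]}' >/dev/null; python3 -c "
from h import *
st()"; done
```

```text
t15.00 tcp[ 0.4  5.8 40.9] mid[ 0.3  6.  53.6] tilt-0.0 flat[ 0.4 36.7 53.6] nub[  0.3 -24.8  53.6] corner[  0.3 -22.8  37.1] F[ 0.6 -4.8  4.5] T[-0.96 -0.01  0.04] w0.354
t15.30 tcp[ 0.3  5.5 40.9] mid[ 0.3  5.7 53.6] tilt-0.0 flat[ 0.4 36.4 53.6] nub[  0.3 -25.1  53.6] corner[  0.3 -23.1  37.1] F[-0.5 -4.7  5.5] T[-0.69 -0.01 -0.  ] w0.357
```

```bash
python3 -m crank '{"dp":[[0,0,0],[0,0,0],[0,0,0],[0,0,0]],"delta_rot":[[0,0,0],[0,0,0],[0,0,0],[0,0,0]],"claw":[170,130,120,120]}' 20 ; python3 -m crank '{"dp":[[0,0,1],[0,0,2],[0,0,3],[0,0,3],[0,0,3],[-2,0,0],[-3,0,0],[-3,0,0],[0,0,0],[0,0,0]],"delta_rot":[[0,0,0],[0,0,0],[0,0,0],[0,0,0],[0,0,0],[0,0,0],[0,0,0],[0,0,0],[0,0,0],[0,0,0]],"claw":[120,120,120,120,120,120,255,255,255,255]}'; python3 - <<'E'
from h import *
st()
p,d=snap('side','s9');np.save('s9.npy',d);p2,d2=snap('top','t9');np.save('t9.npy',d2)
a=cv2.imread('pics/t9.png')[150:270,300:470];b=cv2.imread('pics/s9.png')[120:240,280:450]
cv2.imwrite('pics/c9.png',cv2.resize(np.vstack([a,b]),None,fx=2.5,fy=2.5,interpolation=cv2.INTER_CUBIC))
P=cloud('side',d);P[...,2]+=1.1
q=RL.inv().apply((P-O).reshape(-1,3)).reshape(P.shape)
s=(d>0)&(abs(q[...,0])<25)&(abs(q[...,1])<50)&(q[...,2]>30)&(q[...,2]<90);Q=q[s]
for a in range(-40,50,4):
    t=(Q[:,1]>=a)&(Q[:,1]<a+4)
    if t.sum()>2: print(a,t.sum(),'z',np.percentile(Q[t,2],[50,97]).round(1),'x',np.percentile(Q[t,0],[3,97]).round(1))
for t in('cell_flat','cell_nub','cell'):
    for r in pinpoint('side',t)[:1]: print(t,round(r['p'],2),np.round(r['centre'],1),RL.inv().apply(at_z('side',r['centre'],53)-O).round(1))
E
```

```text
time_s: 15.7
eef_pos: [549.1, -98.3, 39.9]
ee_rot: [-0.002, 0.776, 0.631, -0.0]
force: [-0.3, -0.7, -0.7]
grip_width: 0.528
time_s: 16.7
eef_pos: [469.5, -98.9, 161.1]
ee_rot: [-0.0, 0.776, 0.631, 0.0]
force: [-1.0, -0.4, -0.4]
grip_width: -0.002
t16.70 tcp[-78.5 -10.5 161.1] mid[-78.5 -10.3 173.8] tilt-0.1 flat[-78.5  20.4 173.8] nub[-78.5 -41.1 173.8] corner[-78.5 -39.1 157.3] F[-0.9 -0.6 -0.4] T[ 0.03 -0.   -0.03] w-0.002
-32 15 z [50.1 58.5] x [-18.8  -7.5]
-28 28 z [42.6 58.5] x [-18.5 -11.7]
-24 18 z [66.3 69.5] x [-18.3   3.7]
-20 34 z [60.8 69.3] x [-20.1   5. ]
-16 37 z [62.9 70.4] x [-18.9   5.3]
-12 52 z [54.4 69.6] x [-18.9   4.6]
-8 24 z [65.1 70.2] x [-17.7   8.4]
-4 30 z [65.3 69.4] x [-17.8   3.4]
0 25 z [65.3 69.9] x [-18.6   7.2]
4 28 z [63.9 70.4] x [-18.8   6.6]
8 35 z [65.4 69.9] x [-18.5   5.8]
12 24 z [64.5 71.1] x [-17.5   3.8]
16 30 z [65.2 69.7] x [-18.    7.9]
20 36 z [63.6 70.3] x [-19.6   4.8]
24 46 z [53.9 69.5] x [-19.5   2.7]
28 36 z [65.1 69.7] x [-18.8   5. ]
32 39 z [62.  69.9] x [-17.8   7.5]
36 57 z [60.6 69. ] x [-15.5  12.6]
40 22 z [57.5 62.7] x [-11.9   6.2]
44 7 z [61.8 63. ] x [-9.   6.1]
48 18 z [60.2 62.6] x [-18.   12.8]
cell_flat 0.7 [333.  178.6] [-1.6 30.3 53. ]
cell_nub 0.83 [355.2 168.8] [ -2.  -26.7  53. ]
cell 0.71 [344.  173.4] [-1.   1.7 53. ]
```

View pics/c9.png

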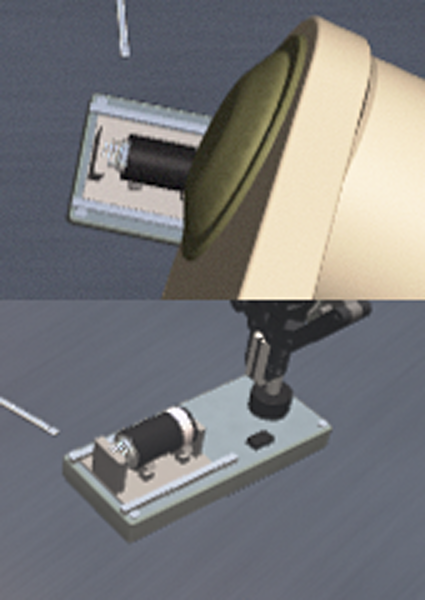

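```bash
python3 -m crank '{"dp":[[2.5,-0.6,0],[2.5,-0.6,0],[2.6,-0.6,0],[0,0,-3],[0,0,-3],[0,0,-2],[0,0,-0.5],[0,0,0],[0,0,0]],"delta_rot":[[0,0,0],[0,0,0],[0,0,0],[0,0,0],[0,0,0],[0,0,0],[0,0,0],[0,0,0],[0,0,0]],"claw":[255,255,255,255,255,255,255,255,255]}'; python3 -c "
from h import *
st()"
```

```text
time_s: 17.85
eef_pos: [546.0, -117.0, 76.4]
ee_rot: [-0.0, 0.776, 0.631, 0.0]
force: [0.9, -0.1, 0.0]
grip_width: -0.0
t17.85 tcp[  0.1 -12.8  76.4] mid[  0.1 -12.6  89.1] tilt-0.0 flat[ 0.1 18.2 89.1] nub[  0.  -43.3  89. ] corner[  0.  -41.3  72.5] F[0.9 0.1 0. ] T[ 0.02  0.04 -0.  ] w-0.000
```

```bash
python3 -m crank '{"dp":[[0,0,-0.3],[0,0,-0.2],[0,0,-0.05],[0,0,0]],"delta_rot":[[0,0,0],[0,0,0],[0,0,0],[0,0,0]],"claw":[255,255,255,255]}'>/dev/null; python3 -c "
from h import *
st()"; for i in 1 2 3; do python3 -m crank '{"dp":[[0,0,-0.05],[0,0,0]],"delta_rot":[[0,0,0],[0,0,0]],"claw":[255,255]}'>/dev/null; python3 -c "
from h import *
s=sense();print(s['time_s'],s['eef_pos'].round(2),s['force'].round(1))"; done
```

```text
t18.25 tcp[ -0.7 -12.7  69.8] mid[ -0.7 -12.5  82.5] tilt-0.1 flat[-0.6 18.2 82.6] nub[ -0.7 -43.3  82.5] corner[ -0.7 -41.3  66. ] F[ 0.3  0.3 -0.4] T[ 0.07 -0.02  0.  ] w0.000
18.45 [ 545.37 -116.89   69.51] [-1.  -0.2  2.3]
18.65 [ 545.55 -116.95   69.39] [-1.1 -0.5  5.8]
18.85 [ 545.63 -116.96   69.27] [-2.7  0.2  9.3]
```

```bash
python3 -m crank '{"dp":[[0,0,0.7],[0.25,1.2,0],[0.25,1.2,0],[0.25,1.2,0],[0,0,-0.3],[0,0,-0.15],[0,0,0]],"delta_rot":[[0,0,0],[0,0,0],[0,0,0],[0,0,0],[0,0,0],[0,0,0],[0,0,0]],"claw":[255,255,255,255,255,255,255]}'; for i in 1 2 3 4; do python3 -m crank '{"dp":[[0,0,-0.05],[0,0,0]],"delta_rot":[[0,0,0],[0,0,0]],"claw":[255,255]}'>/dev/null; python3 -c "
from h import *
s=sense();print(s['time_s'],s['eef_pos'].round(2),s['force'].round(1))"; done
```

```text
time_s: 19.55
eef_pos: [552.5, -80.9, 70.3]
ee_rot: [-0.001, 0.776, 0.631, -0.0]
force: [-0.3, 0.5, -0.5]
grip_width: 0.004
19.75 [552.67 -81.08  70.17] [ 0.6 -0.3  0.8]
19.95 [552.69 -80.92  69.7 ] [-0.2  0.2  0.3]
20.15 [552.79 -80.89  69.47] [ 0.1 -0.3  2.4]
20.35 [552.92 -80.87  69.36] [-3.1  0.6  7. ]
```

```bash
python3 -m crank '{"dp":[[0,0,1],[0,0,3],[0,0,4],[0,0,4],[-3,2,2],[-4,3,0],[-4,4,0],[-4,4,0],[-2,4,0],[0,0,0]],"delta_rot":[[0,0,0],[0,0,0],[0,0,0],[0,0,0],[0,0,0],[0,0,0],[0,0,0],[0,0,0],[0,0,0],[0,0,0]],"claw":[255,255,255,255,255,255,255,255,255,255]}'; python3 -m crank '{"dp":[[0,4,0],[0,4,0],[0,4,0],[0,4,0],[0,4,0],[0,0,0]],"delta_rot":[[0,0,0],[0,0,0],[0,0,0],[0,0,0],[0,0,0],[0,0,0]],"claw":[255,255,255,255,255,255]}'; python3 - <<'E'
from h import *
p,d=snap('side','s10');p2,d2=snap('top','t10')
a=cv2.imread('pics/t10.png');b=cv2.imread('pics/s10.png')
cv2.imwrite('pics/c10.png',np.vstack([cv2.resize(a[150:270,300:500],(800,480))[:300],cv2.resize(b[120:240,280:440],(800,600))[100:400]]))
for n,dd,z0 in(('top',d2,.7),('side',d,-1.1)):
    P=cloud(n,dd);P[...,2]-=z0
    q=RL.inv().apply((P-O).reshape(-1,3)).reshape(P.shape)
    s=(dd>0)&(abs(q[...,0])<20)&(abs(q[...,1])<60)&(q[...,2]>65)&(q[...,2]<75);Q=q[s]
    print(n,s.sum())
    if s.sum()>20: print('y',np.percentile(Q[:,1],[1,99]).round(1),'slope',np.polyfit(Q[:,1],Q[:,2],1),'x',np.percentile(Q[:,0],[2,50,98]).round(1), 'xslope',np.polyfit(Q[:,1],Q[:,0],1)[0])
    s=(dd>0)&(abs(q[...,0])<20)&(q[...,1]<-20)&(q[...,1]>-40)&(q[...,2]>53)&(q[...,2]<62);
    if s.sum()>5: print('wall y',np.percentile(q[s][:,1],[2,50,98]).round(1))
E
```

```text
time_s: 21.35
eef_pos: [389.7, 83.1, 209.4]
ee_rot: [-0.001, 0.774, 0.633, 0.0]
force: [-0.3, -0.3, -0.2]
grip_width: -0.001
time_s: 21.95
eef_pos: [391.9, 283.0, 208.8]
ee_rot: [-0.001, 0.774, 0.633, 0.0]
force: [0.3, -1.7, -0.5]
grip_width: 0.0
top 458
y [-22.9  35.9] slope [8.88427537e-04 6.79313424e+01] x [-9.5  1.  12.7] xslope -0.00922047345110636
wall y [-31.1 -28.2 -20.6]
side 0
```

View pics/c10.png

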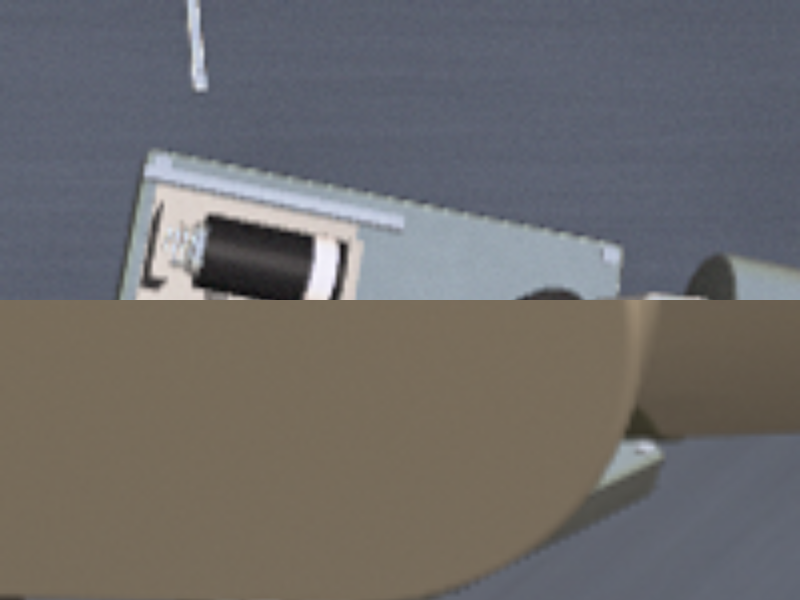

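View pics/t10.png

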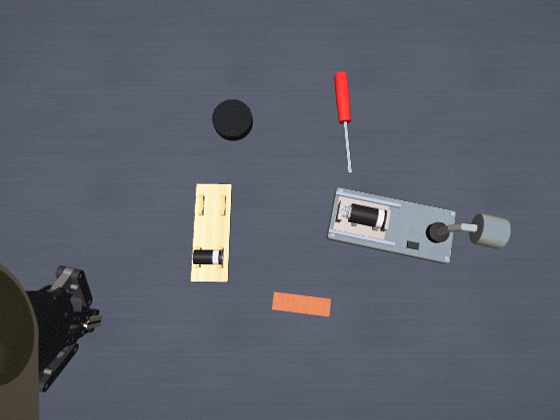

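View pics/s10.png

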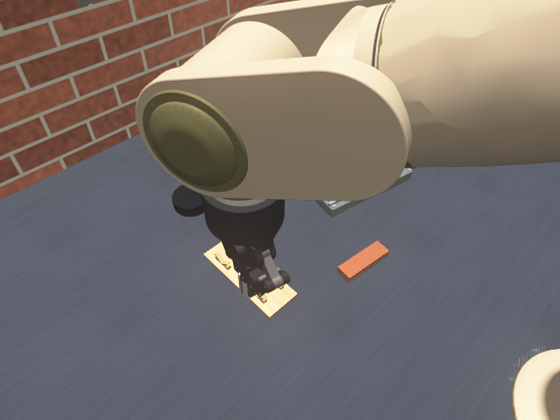

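```bash
python3 -c "
from rig import *
print(sense()['force'],sense()['time_s']);print(finish_job())"
```

```text
[ 0.06209407 -0.51020783  0.31628522] 22.05
the job is handed in; nothing more can be done
None
```

The larger cell is in the lamp cradle, level in the saddles and released. The job was handed in at 22 s of the 72 s allowed.

**What I did:** I gripped the cell at its middle, tilted its nub up about 18°, and pushed the flat end onto the spring. The spring force rose to about 10 N along the cell and 11 N in all. I then lowered and levelled the nub end behind the contact wall without catching on its top, eased the cell towards the wall and let go. By feel the insert sits about 6 mm towards +y.

**Last checks:**
- **Pressing the ends:** I pressed each end lightly with the shut fingertips, about 9 N on the nub end and 7 N on the flat end. Both touched at 69.5 mm, the height of the cell's top when fully home.
- **Depth picture:** The top camera shows the cell level and in line with the cradle. Its body runs from about y = -23 to +36 in my lamp frame, which puts the nub tip at -25, where the wall was measured and felt.
- **Other things:** In the top picture the smaller cell, puck, hone and screwdriver look unmoved. The arm was clear of everything with the force reading near zero.

**Less certain:**
- **Sideways position:** The two cameras disagree by 2 to 3 mm sideways, which fits their stated calibration error. I relied on their average and on the fit in the ribs.
- **Last side picture:** The arm blocked the final side view. The last clear one was after release and before the end presses; it also showed the cell level.
- **Nub on the wall:** I did not feel a distinct stop as I eased it back, so that contact rests on the positions above and the spring's push.

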